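# Back the coil winder off one notch

## Task

The hand coil winder was cranked one notch past its start mark, the red tooth, and its ratchet pawl will not let the wheel back. With a fingertip, push the red ball on the pawl over to the left so that the pawl lifts off the wheel and stays thrown back, push the crank backward (counter-clockwise, as seen from the crank side) about one notch, tip the pawl down onto the wheel again, and push the crank backward until the red tooth rests snug against the pawl. Only push, gently: do not grip the winder's parts, and leave the things lying around where they are.

Things in the scene. Friction and masses are not known exactly. Their poses are not given: they have to be found in the camera images.
- winder: hand coil winder, blue-green casting bolted down: base 150x200x14 mm, headstock 66x66 mm, 133 mm high; top of all 185 mm. Origin: on the bench, under the headstock's middle. x: along the spindle, from the crank (-x, robot side) to the bobbin; y: left, z: up. Left, right and clockwise are always meant as seen from the crank side, looking along +x
- wheel_centre (a point): centre of the steel ratchet wheel, fixed at (-47, 0, 100) mm on the winder. It stands upright on the spindle in front of the headstock: 96 mm across, 10 mm thick, 12 saw teeth 9 mm deep, so a notch is 30 degrees (0.524 rad). One tooth is painted red
- crank_handle (a point): middle of the black crank handle: round grip, free to spin on its pin, 20 mm across, 42 mm long, parallel to the spindle, sticking out toward the robot (x = -107 to -65 mm of the winder, the arm behind it to -57), 58 mm from the axle. It turns with the wheel: at wheel joint q it is q - 0.10 rad to the right (clockwise) of straight above the axle
- ratchet_wheel (a joint): wheel angle, rad; grows clockwise (forward). 0: red tooth's face against the seated pawl; 0.524: the next notch. Starts in that next notch, at 0.55 to 0.8. It stays where it is left; about 1 N at the handle turns it. Pawl down: it turns forward with clicks, and backward only until a tooth face meets the pawl
- pawl (a joint): pawl angle, rad; grows as the nose lifts. About 0: nose at the foot of a tooth; up to 0.16: nose on a tooth's back or tip; 1.05: thrown right back on its stop. Past the centre (0.5 to 0.65) its weight carries it on to the stop, where it stays; short of that it falls onto the wheel. Less than 1 N at the ball moves it
- pawl_pivot (a point): the pawl's pin, left of the wheel, parallel to the spindle, fixed at (-47, 72, 120) mm on the winder. From it the 53 mm pawl arm points right and 19 degrees up, its nose on the upper left of the wheel
- pawl_ball (a point): centre of the red ball, 20 mm across, on the pawl's 7 mm stem, 54 mm from the pin, in the wheel's plane. Pawl down: 20 mm right of the pin, 170 mm above the bench (pawl arm and wheel beneath stay under 150 mm). Moved to the left it lifts the pawl. Thrown back: 33 mm left of the pin, 163 mm above the bench
- spare_bobbin_mid (a point): spare bobbin former, white, square flanges 44x44 mm, 41 mm tall, standing on a flange on the bench beside the winder; point at its centre
- oil_bottle_mid (a point): small oil bottle with yellow cap, 36 mm across, 74 mm tall, standing beside the winder; point at its centre
- tweezers_mid (a point): steel tweezers, 120x12x8 mm, lying on the bench in front of the winder; point at their centre
- screwdriver_2_mid (a point): screwdriver with yellow handle, 182 mm long, 27 mm thick, lying to the left of the winder; point at its centre
- tape_roll_mid (a point): roll of blue insulating tape, 67 mm across, 19 mm tall, lying on the bench; point at its centre
- multimeter_mid (a point): yellow and black hand-held meter, 140x72x40 mm, lying on the bench; point at its centre
- circuit_board_2_mid (a point): small blue circuit board on spacers, 60x45x20 mm, on the bench; point at the board's centre

How it is judged:
By the outcome, as a careful person would: the job done as asked, in the order asked, and still so for the second after the job is handed in, with the robot touching nothing.
It also fails if it takes over 51 s, if anything falls off the work surface, if the arm or the gripper's body presses on something with over 40 N, if the wrist force passes 120 N, or if a joint passes its speed limit or range.

## Robot

A 6-joint arm with a two-finger parallel gripper is mounted at the origin on a cart in front of the work surface, level with it; the furniture and walls round the work are solid. World frame = base frame: x ahead of the robot, y to its left, z up, the work surface at z = 0. Lengths are in m, angles in rad, forces in N, time in s.
With the tool pointing down it reaches from about 0.35 to 0.975 m from the base axis. Payload 4.9 kg.
Tool frame: the origin (TCP) lies between the finger pads; the fingertips stand 19 mm ahead of it and the grasp point (between the pads) is the TCP; z points along the fingers, y is the line along which they close (so a half turn about z gives the same grasp; the last joint's range is limited). The gripper opens to 85 mm and grips with 20 to 120 N. Pads are 22 mm wide; open, the fingers measure 114 mm over their backs; the gripper's body (76 mm by 85 mm) begins 54 mm behind the grasp point. The pads swing forward as they close: fully open they stand 13 mm farther back than shut.
Start: joints at [1.019, 0.053, 1.613, -0, 1.476, -0.119], TCP at [0.262, 0.567, 0.25] pointing down, gripper open.
Joint ranges: [-3.01, 3.01], [-1.01, 2.22], [0.06, 2.58], [-1.02, 4.17], [0.09, 2.62], [-3.14, 3.14]. Speed limits (rad/s): [2.57, 2.57, 3.14, 3.14, 3.14, 3.14].

## Interface

Orientations are given as a rotation vector (axis times angle).
In Python, from station import ctrl gives the robot as it stands. The module is installed in compiled form; this text tells all that it offers.
- The arm moves only by the tool servo_tool, never from a script. Its argument "increments" is a list that holds one entry, the list of rows, each a list of 5 numbers: the finger opening in cm, from 0 to 8.54, then the shift along the tool's x, y, z in cm, then the turn about the tool's z in degrees. A call has 1 to 5 rows; each row is the pose to reach, as a shift and turn from the pose commanded when the call began, along the tool's axes at that moment; what a row does not reach only later rows make up. A row lasts 1/10 s, in which the tool goes at most 50 mm and 8.59 degrees, less where a joint would pass 70% of its speed; a pose out of reach is approached as far as the arm can. A call with a gripper value outside its range is refused whole. The fingers move at their own pace and stop on an object; "newtons" is the grip in N (left out, the last holds). Time passes only in rows, so rows that repeat a pose let the fingers close. It gives the time, the measured TCP pose, the force, the opening and the grip force at its end, in the units of the state.
- ctrl.get_obs(): the state, without advancing time (a new reading comes with each control period).
- ctrl.get_image(name): name is "scene" or "top"; returns a dict with "img" (384x512x3 uint8, red, green, blue), "fx", "fy", "cx", "cy" (pixels), "k1" (the pictures are not rectified: a ray, as slopes to the right and down, at radius r is drawn at 1 + k1 r^2 times it, then the intrinsics apply), "rvec" (rotation vector, rad) and "tvec" (3), from world to camera coordinates, as OpenCV has them. Camera axes: x right, y down, z forward; pixel columns grow to the right and rows downward; lengths in m; the calibration is good to about 2 mm. A picture is of the moment at which its call begins. There is no depth.
- ctrl.finish_job(): hands the job in; it is judged then, once.
The state is a dict: "t": time; "q": joint angles; "dq": joint speeds; "effort": joint torques, N m; "tool_pos": TCP position; "tool_rot": TCP orientation; "contact_force": force on the tool from outside, world axes, zero at the start; "wrist_torque": the same for the moment, N m; "opening": finger opening in m; "grip_force": force on a finger pad.
Only numpy, scipy, OpenCV 4.12 (cv2) and the standard library are available. Lean on these libraries where they do the work, as an engineer would, in place of code of your own. Each camera call takes 0.05 s, during which the arm holds its last target. There are 200 camera calls.

## Working session

There is one attempt and no reset: what is moved stays moved. The work goes in short steps, Python scripts to look and compute and a tool call to move; the robot and the scene stay as the last step left them, time stands still between calls to the robot, and variables do not carry over. Pictures are saved under pics/ and viewed, at most 11 in all, crops included, and the job is handed in when it is done.

Besides the shell and the picture viewer there is one more tool, called after "Emit:" as name(argument=value, ...), one argument or row to a line, values as JSON. servo_tool: Moves the arm, as the interface text tells. Its arguments: {"type":"object","properties":{"increments":{"type":"array"},"newtons":{"type":"number"}},"required":["increments"]}

```bash
mkdir -p pics; cat > h.py <<'E'
import numpy as np, cv2
from station import ctrl
def snap(n,name,crop=None,s=1):
    d=ctrl.get_image(n); im=d["img"][:,:,::-1].copy()
    if crop: x0,y0,x1,y1=crop; im=im[y0:y1,x0:x1]
    if s!=1: im=cv2.resize(im,None,fx=s,fy=s,interpolation=cv2.INTER_CUBIC)
    cv2.imwrite(f"pics/{name}.png",im); return d
def proj(d,P):
    P=np.atleast_2d(np.array(P,float)); R=cv2.Rodrigues(np.array(d["rvec"],float))[0]
    c=P@R.T+np.array(d["tvec"]).ravel(); s=c[:,:2]/c[:,2:]
    s=s*(1+d["k1"]*(s**2).sum(1,keepdims=True))
    return s*[d["fx"],d["fy"]]+[d["cx"],d["cy"]]
def ray(d,uv):
    K=np.array([[d["fx"],0,d["cx"]],[0,d["fy"],d["cy"]],[0,0,1.]])
    n=cv2.undistortPoints(np.array([[uv]],float),K,np.array([d["k1"],0,0,0.]))[0,0]
    R=cv2.Rodrigues(np.array(d["rvec"],float))[0]
    return -R.T@np.array(d["tvec"]).ravel(), R.T@np.r_[n,1]
def atz(d,uv,z):
    o,v=ray(d,uv); return o+v*(z-o[2])/v[2]
def tri(d1,u1,d2,u2):
    o1,v1=ray(d1,u1);o2,v2=ray(d2,u2)
    s=np.linalg.lstsq(np.c_[v1,-v2],o2-o1,rcond=None)[0]
    a,b=o1+s[0]*v1,o2+s[1]*v2; return (a+b)/2,np.linalg.norm(a-b)
E
python3 - <<'E'
from h import *
a=snap("scene","a",s=1.5);b=snap("top","b",s=1.5)
for d in(a,b):print(d["fx"],d["k1"],ray(d,(256,192)))
o=ctrl.get_obs();print(o["t"],o["tool_rot"],o["tool_pos"],o["opening"])
E
```

```text
388.5947696833895 -0.0009069661122353098 (array([-0.26791194, -0.35989171,  0.84762861]), array([ 0.69547859,  0.37359069, -0.61425531]))
470.7087070958618 -0.12277299368510027 (array([0.35878967, 0.10363743, 1.31752478]), array([ 0.15368195, -0.00542424, -0.98827413]))
0.1 [-6.74335278e-01 -3.06774337e+00  2.75055163e-03] [0.26183989 0.56691601 0.24917619] 0.08536638890188086
```

View pics/a.png

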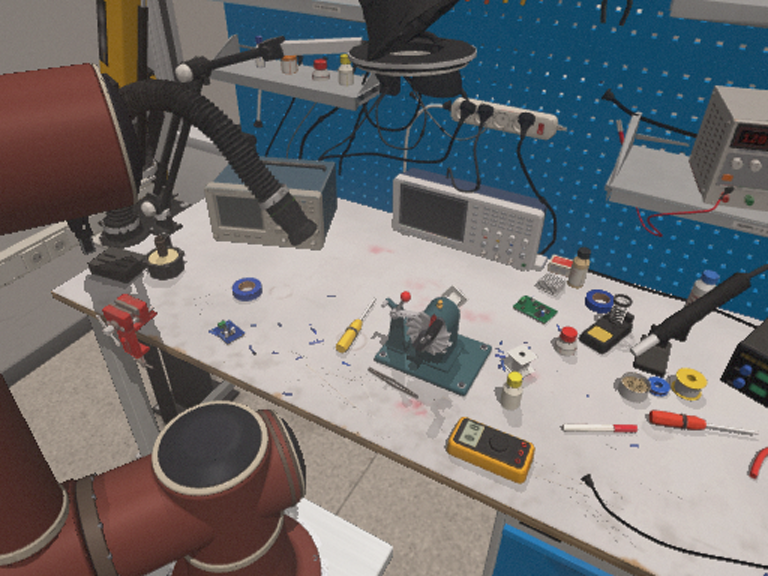

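View pics/b.png

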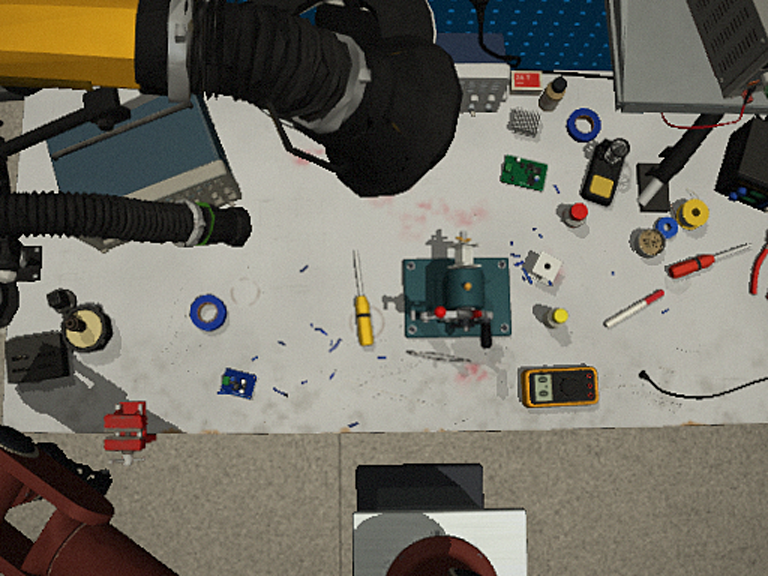

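Scene: the winder is right of centre, with the red ball at about (405,297)/1.5 in the scene view and (440,312)/1.5 in the top view. The lamp and the fume hose are to the upper left. I'll take closer crops.

```bash
python3 - <<'E'
from h import *
snap("scene","a2",(235,180,345,270),7);snap("top","b2",(255,145,355,235),8)
E
```

```text
(no output)
```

View pics/a2.png

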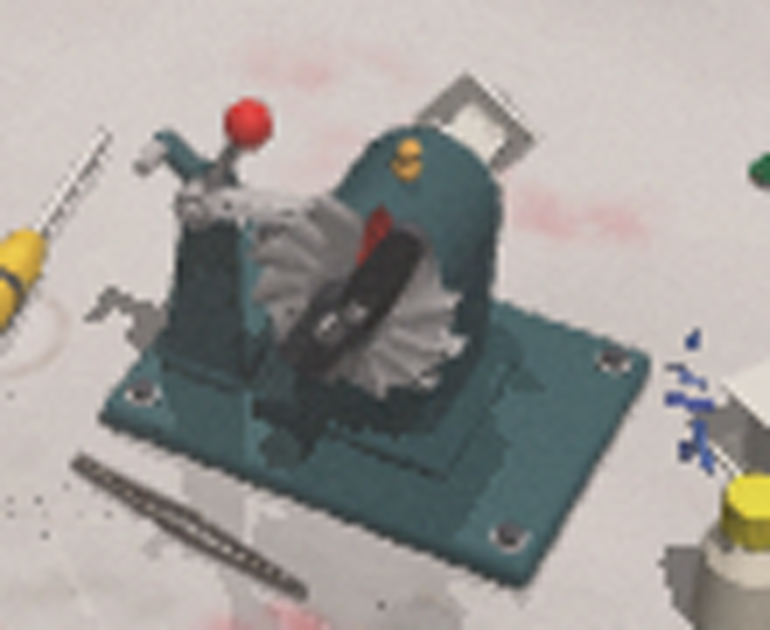

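View pics/b2.png

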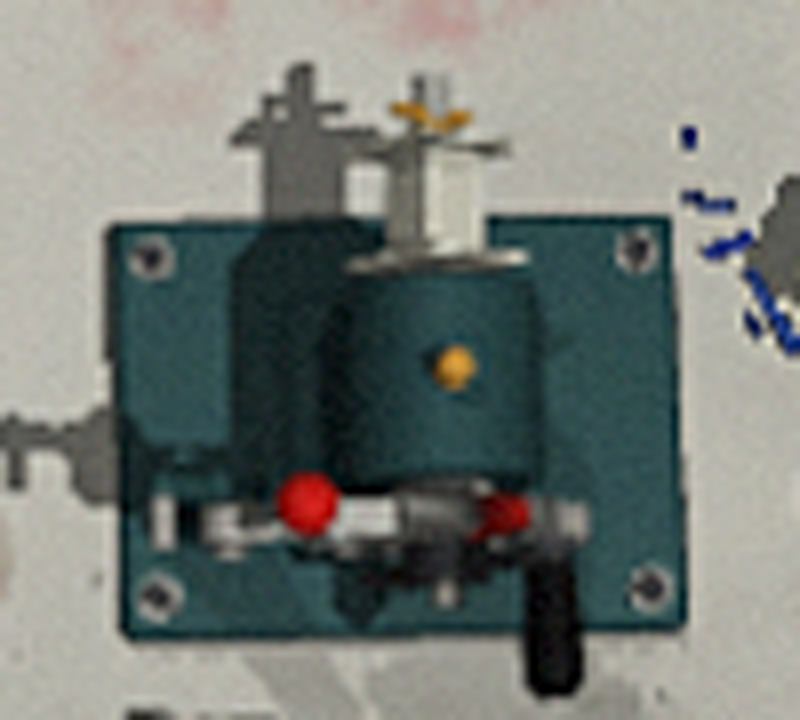

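The crops show the base corners in the top crop at (110,225), (670,217), (685,630) and (125,638). The ball is at (309,505) top and (248,123) scene. The crank handle points toward the robot at upper right, (553,620) top, and the red tooth is to its left.

```bash
python3 - <<'E'
from h import *
a=ctrl.get_image("scene");b=ctrl.get_image("top")
B=lambda x,y:(255+(x+.5)/8-.5,145+(y+.5)/8-.5); A=lambda x,y:(235+(x+.5)/7-.5,180+(y+.5)/7-.5)
C=np.array([atz(b,B(*p),.014) for p in[(110,225),(670,217),(685,630),(125,638)]]);print(C.round(4))
C2=np.array([atz(a,A(*p),.014) for p in[(648,358),(522,585),(102,418)]]);print("scene TR BR BL",C2.round(4))
ball,e=tri(a,A(248,123),b,B(309,505));print("ball",ball,e, atz(b,B(309,505),.17),atz(a,A(248,123),.17))
print("oiler knob",atz(b,B(456,366),.14)) 
h0=atz(b,B(553,690),.14);print("handle end",h0, "axle", atz(b,B(447,595),.1))
from scipy.optimize import minimize
y0=np.array([C[0]-C[3],C[1]-C[2]]).mean(0);print("yaw",np.degrees(np.arctan2(y0[1],y0[0])))
w=np.array([C[0]-C[1],C[3]-C[2]]).mean(0);print("yaw2",np.degrees(np.arctan2(-w[0],w[1])), np.linalg.norm(y0),np.linalg.norm(w))
print("mid",C.mean(0))
E
```

```text
[[ 0.6162  0.0611  0.014 ]
 [ 0.6172 -0.1375  0.014 ]
 [ 0.4704 -0.1375  0.014 ]
 [ 0.4702  0.0582  0.014 ]]
scene TR BR BL [[ 0.6144 -0.1382  0.014 ]
 [ 0.4641 -0.1406  0.014 ]
 [ 0.4625  0.0533  0.014 ]]
ball [0.49705119 0.00646491 0.17107196] 6.407792337420194e-06 [0.49718219 0.00637132 0.17      ] [0.49826106 0.00704785 0.17      ]
oiler knob [ 0.54467361 -0.04396239  0.14      ]
handle end [ 0.44132992 -0.07173761  0.14      ] axle [ 0.47557828 -0.04392839  0.1       ]
yaw 0.5668853936268685
yaw2 0.1751122075559033 0.1463805250341517 0.19716747893926015
mid [ 0.54353307 -0.0389465   0.014     ]
```

```bash
cat >> h.py <<'E'
def to(x,y,z,h=90.):
    "shift (cm) in tool axes and turn (deg) to reach world pose, tool down with tool x at heading h"
    o=ctrl.get_obs();R=cv2.Rodrigues(np.array(o["tool_rot"],float))[0];p=np.array(o["tool_pos"])
    hd=np.degrees(np.arctan2(R[1,0],R[0,0]))
    print("t",round(o["t"],2),"p",p.round(4),"head",hd.round(2),"zaxis",R[:,2].round(3),"F",np.round(o["contact_force"],2))
    print("shift cm",(R.T@(np.array([x,y,z])-p)*100).round(2),"turn",round(-(h-hd),2))
E
python3 - <<'E'
from h import *
a=ctrl.get_image("scene");b=ctrl.get_image("top");s=1.5
print("lamp",tri(a,(413/s,55/s),b,(395/s,110/s)),"hose",tri(a,(303/s,235/s),b,(250/s,226/s)))
to(.497,-.026,.25)
E
```

```text
lamp (array([0.68060755, 0.09099163, 0.55062813]), np.float64(0.015594375805597239)) hose (array([0.65270014, 0.33909361, 0.11275337]), np.float64(0.020645734795407125))
t 0.4 p [0.2621 0.5673 0.2501] head 155.2 zaxis [-0. -0. -1.] F [-0.13  0.08 -0.46]
shift cm [-4.621e+01 -4.401e+01  3.000e-02] turn 65.2
```

Emit:
servo_tool(
  increments=[
    [[0,-3,-2.8,0,8.5],[0,-6,-5.6,0,17],[0,-9,-8.4,0,25.5],[0,-12,-11.2,0,34],[0,-14.5,-13.8,0,42.5]],
  ],
)

```text
t: 0.9
tool_pos: [0.3364, 0.3796, 0.2504]
tool_rot: [1.749, 2.609, 0.001]
contact_force: [-0.0, -0.7, -0.1]
opening: 0.0123
grip_force: 0.0
```

```bash
python3 -c "
from h import *
to(.497,-.026,.25)"
```

```text
t 0.9 p [0.3364 0.3796 0.2504] head 112.34 zaxis [ 0.001  0.    -1.   ] F [-0.02 -0.72 -0.12]
shift cm [-43.62  -0.56   0.05] turn 22.34
```

Emit:
servo_tool(
  increments=[
    [[0,-4.4,0,0,7.6],[0,-8.8,0,0,15.2],[0,-13.2,-0.1,0,22.6],[0,-17.6,-0.2,0,22.6],[0,-22,-0.3,0,22.6]],
  ],
)

```text
t: 1.4
tool_pos: [0.4184, 0.1755, 0.2506]
tool_rot: [2.219, 2.223, 0.002]
contact_force: [1.5, -0.0, -0.3]
opening: 0.0
grip_force: 0.0
```

```bash
python3 -c "
from h import *
to(.497,-.026,.25)"
```

```text
t 1.4 p [0.4184 0.1755 0.2506] head 90.11 zaxis [ 0.001  0.    -1.   ] F [ 1.52 -0.05 -0.31]
shift cm [-20.17   7.82   0.07] turn 0.11
```

Emit:
servo_tool(
  increments=[
    [[0,-5,2,0,0.1],[0,-10,4,0,0.1],[0,-15,6,0,0.1],[0,-20,7.8,0,0.1],[0,-20,7.8,0,0.1]],
  ],
)

```text
t: 1.9
tool_pos: [0.4972, -0.0265, 0.2505]
tool_rot: [2.226, 2.215, -0.001]
contact_force: [-0.7, 0.5, 0.2]
opening: -0.0001
grip_force: 0.0
```

```bash
python3 -c "
from h import *
to(.497,-.024,.179)
snap('scene','c',(205,110,365,230),5)"
```

```text
t 1.9 p [ 0.4972 -0.0265  0.2505] head 89.73 zaxis [ 0.    -0.001 -1.   ] F [-0.73  0.46  0.21]
shift cm [ 0.26 -0.02  7.15] turn -0.27
```

View pics/c.png

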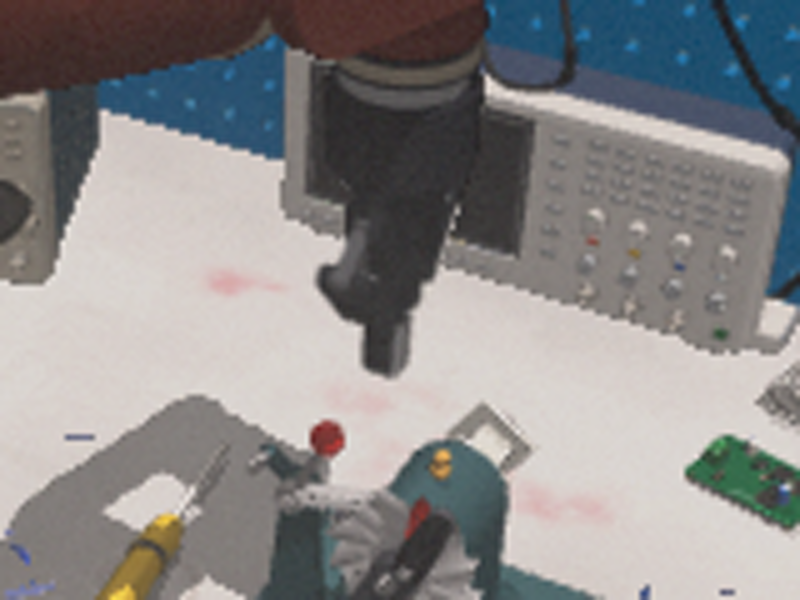

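The closed fingertip hangs right of the ball (ball at (328,438), tip at (385,372)), clear of everything below. Next I'll lower it and push left slowly.

Emit:
servo_tool(
  increments=[
    [[0,0.1,0,2,0],[0,0.2,0,4,0],[0,0.2,0,6,0],[0,0.2,0,7.1,0],[0,0.2,0,7.1,0]],
  ],
)

```text
t: 2.45
tool_pos: [0.495, -0.0195, 0.1774]
tool_rot: [-2.218, -2.221, 0.003]
contact_force: [-0.3, 0.3, 0.2]
opening: 0.0
grip_force: 0.0
```

Emit:
servo_tool(
  increments=[
    [[0,0.5,0,0,0],[0,1.0,0,0,0],[0,1.4,0,0,0],[0,1.8,0,0,0],[0,2.2,0,0,0]],
  ],
)

```text
t: 2.95
tool_pos: [0.4966, 0.0017, 0.1798]
tool_rot: [2.221, 2.221, 0.001]
contact_force: [0.4, -0.2, -0.1]
opening: 0.0004
grip_force: 0.1
```

Emit:
servo_tool(
  increments=[
    [[0,0.4,0,0,0],[0,0.8,0,0,0],[0,1.2,0,0,0],[0,1.6,0,0,0],[0,1.6,0,0,0]],
  ],
)

```text
t: 3.45
tool_pos: [0.4963, 0.0178, 0.1792]
tool_rot: [-2.22, -2.222, 0.0]
contact_force: [0.9, -0.6, 1.4]
opening: -0.0001
grip_force: 0.0
```

```bash
python3 -c "
from h import *
to(.497,.0335,.179)
snap('scene','d',(225,150,335,240),7)"
```

```text
t 3.45 p [0.4963 0.0178 0.1792] head 90.04 zaxis [-0.  0. -1.] F [ 0.91 -0.59  1.4 ]
shift cm [1.57 0.07 0.02] turn 0.04
```

View pics/d.png

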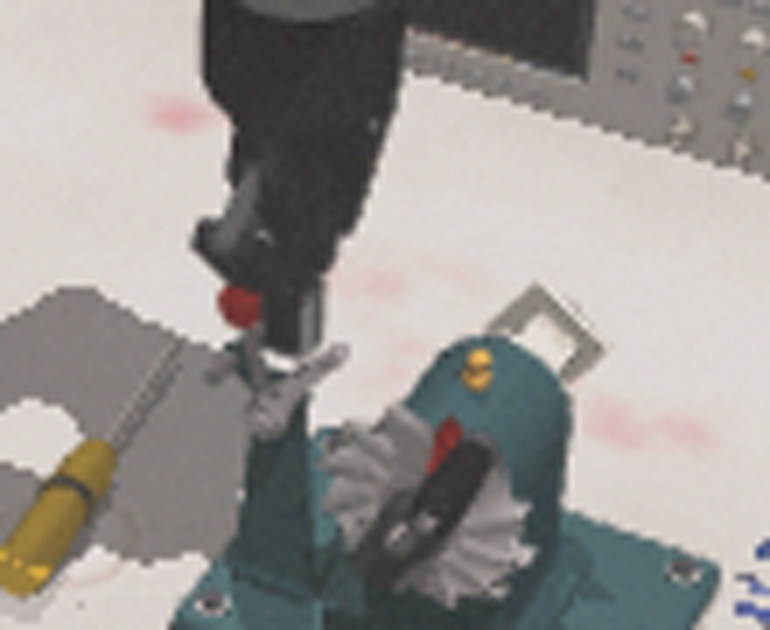

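The ball is now left of centre at (240,305), the finger is behind it, and the pawl arm is lifting. I'll push a little further and slightly higher, then retreat upward.

Emit:
servo_tool(
  increments=[
    [[0,0.4,0,-0.2,0],[0,0.8,0,-0.3,0],[0,1.2,0,-0.4,0],[0,1.2,0,-0.4,0],[0,1.0,0,-1.4,0]],
  ],
)

```text
t: 4.0
tool_pos: [0.4953, 0.0276, 0.1921]
tool_rot: [-2.219, -2.22, 0.003]
contact_force: [0.8, 0.8, -0.1]
opening: 0.0003
grip_force: 0.0
```

Emit:
servo_tool(
  increments=[
    [[0,0,0,-2,0],[0,0,0,-4,0],[0,0,0,-6,0],[0,-4,-2,-6,0],[0,-8,-4,-6,0]],
  ],
)

```text
t: 4.5
tool_pos: [0.4566, -0.0533, 0.2554]
tool_rot: [2.216, 2.223, 0.002]
contact_force: [1.4, -0.8, 0.4]
opening: -0.0001
grip_force: 0.0
```

```bash
python3 -c "
from h import *
to(.449,-.115,.25)
snap('scene','e',(225,150,335,240),7)"
```

```text
t 4.5 p [ 0.4566 -0.0533  0.2554] head 90.18 zaxis [ 0.003 -0.001 -1.   ] F [ 1.4  -0.84  0.35]
shift cm [-6.16 -0.78  0.54] turn 0.18
```

View pics/e.png

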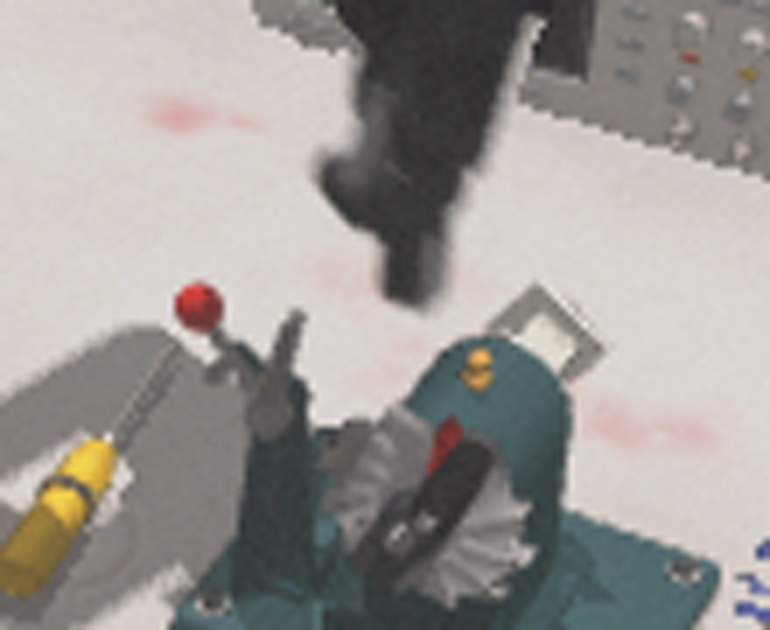

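The pawl is thrown back, ball at (198,307) and arm pointing up. Next I'll go right of the crank handle.

Emit:
servo_tool(
  increments=[
    [[0,-3,-0.3,0,0],[0,-5.5,-0.6,0,0],[0,-5.5,-0.6,3,0],[0,-5.5,-0.6,6.5,0],[0,-5.5,-0.6,10,0]],
  ],
)

```text
t: 5.05
tool_pos: [0.4508, -0.1086, 0.1536]
tool_rot: [2.221, 2.218, 0.001]
contact_force: [-0.4, 0.3, -0.4]
opening: 0.0
grip_force: 0.0
```

```bash
python3 -c "
from h import *
to(.45,-.068,.154)"
```

```text
t 5.05 p [ 0.4508 -0.1086  0.1536] head 89.94 zaxis [ 0.002 -0.001 -1.   ] F [-0.36  0.31 -0.35]
shift cm [ 4.06 -0.09 -0.05] turn -0.06
```

Emit:
servo_tool(
  increments=[
    [[0,0.5,0,0,0],[0,1.0,0,0,0],[0,1.5,0,0,0],[0,1.9,0,0,0],[0,2.3,0,0,0]],
  ],
)

```text
t: 5.55
tool_pos: [0.4517, -0.0848, 0.1555]
tool_rot: [2.218, 2.219, 0.002]
contact_force: [0.4, -1.3, 0.2]
opening: 0.0001
grip_force: 0.7
```

Emit:
servo_tool(
  increments=[
    [[0,0.4,0,0,0],[0,0.8,0,0,0],[0,1.2,0,0,0],[0,1.5,0,0,0],[0,1.7,0,0,0]],
  ],
)

```text
t: 6.05
tool_pos: [0.4503, -0.0674, 0.1532]
tool_rot: [-2.221, -2.222, 0.0]
contact_force: [0.9, -0.5, -0.0]
opening: 0.0004
grip_force: 0.6
```

Emit:
servo_tool(
  increments=[
    [[0,0,0,0,0],[0,-0.8,0,0,0],[0,-1.8,0,0,0],[0,-3.0,0,0,0],[0,-5.0,0,0,0]],
  ],
)

```text
t: 6.55
tool_pos: [0.4502, -0.1186, 0.1532]
tool_rot: [-2.221, -2.222, 0.0]
contact_force: [-0.1, 0.5, -0.5]
opening: 0.0001
grip_force: 0.0
```

```bash
python3 -c "
from h import *
to(.45,-.07,.154)
snap('top','f',(270,170,340,222),11)"
```

```text
t 6.55 p [ 0.4502 -0.1186  0.1532] head 90.03 zaxis [-0.  0. -1.] F [-0.08  0.48 -0.49]
shift cm [ 4.86 -0.02 -0.08] turn 0.03
```

View pics/f.png

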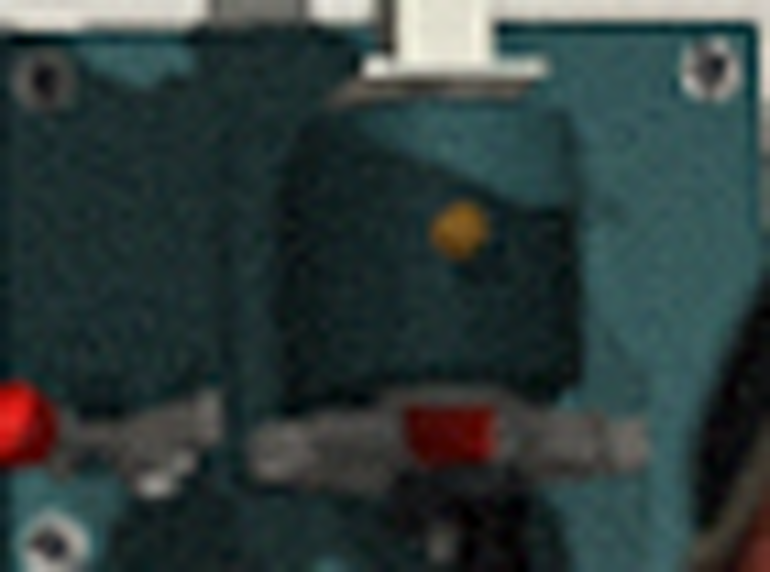

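The ball is at the far left (20,425), still thrown back. The red tooth is now at top centre (450,435), about a notch back. Next I'll lift and go left of the ball.

Emit:
servo_tool(
  increments=[
    [[0,0,0,-5,0],[0,0,0,-10,0],[0,4,1,-10,0],[0,8.5,2,-10,0],[0,13,3,-10,0]],
  ],
)

```text
t: 7.1
tool_pos: [0.4809, 0.0126, 0.2541]
tool_rot: [2.223, 2.218, 0.002]
contact_force: [0.9, 0.3, 0.4]
opening: 0.0001
grip_force: 0.0
```

Emit:
servo_tool(
  increments=[
    [[0,4,1,0,0],[0,8.2,1.7,0,0],[0,8.2,1.7,0,0],[0,8.2,1.7,4,0],[0,8.2,1.7,7.2,0]],
  ],
)

```text
t: 7.6
tool_pos: [0.4979, 0.0937, 0.1809]
tool_rot: [2.221, 2.22, 0.001]
contact_force: [-0.0, -0.1, -1.2]
opening: 0.0001
grip_force: 0.0
```

```bash
python3 -c "
from h import *
to(.497,.046,.180)
snap('scene','g',(225,150,335,240),7)"
```

```text
t 7.6 p [0.4979 0.0937 0.1809] head 89.99 zaxis [ 0.002 -0.    -1.   ] F [-0.03 -0.12 -1.16]
shift cm [-4.77 -0.09  0.09] turn -0.01
```

View pics/g.png

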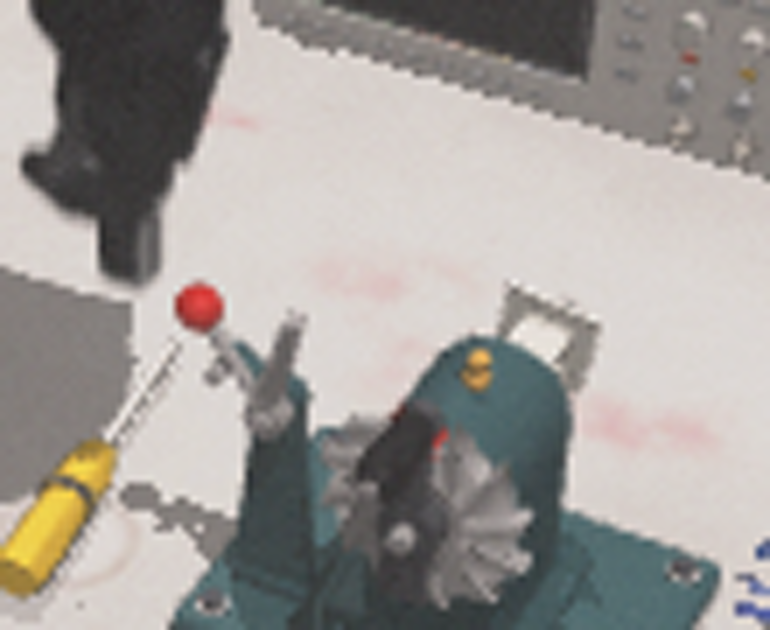

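The finger is left of the ball (ball at (198,307), tip at (130,280)) and the red tooth is behind the crank at the top. Next I'll tip the pawl right.

Emit:
servo_tool(
  increments=[
    [[0,-0.8,0,0,0],[0,-1.3,0,0,0],[0,-1.8,0,0,0],[0,-2.3,0,0,0],[0,-2.8,0,0,0]],
  ],
)

```text
t: 8.15
tool_pos: [0.4998, 0.0686, 0.1886]
tool_rot: [-2.221, -2.22, -0.017]
contact_force: [-9.4, 14.1, 24.9]
opening: 0.0003
grip_force: 11.1
```

Emit:
servo_tool(
  increments=[
    [[0,-0.4,0,0,0],[0,-0.8,0,0,0],[0,-1.2,0,0,0],[0,-1.6,0,0,0],[0,-2.0,0,0,0]],
  ],
)

```text
t: 8.65
tool_pos: [0.4972, 0.0456, 0.1811]
tool_rot: [-2.222, -2.221, 0.001]
contact_force: [-0.0, 0.1, -0.4]
opening: -0.0002
grip_force: 0.0
```

Emit:
servo_tool(
  increments=[
    [[0,-0.3,0,0,0],[0,-0.3,0,0,0],[0,0.5,0,-1,0],[0,0.5,0,-4,0],[0,0.5,0,-7.2,0]],
  ],
)

```text
t: 9.15
tool_pos: [0.4967, 0.0521, 0.2536]
tool_rot: [-2.219, -2.221, 0.002]
contact_force: [0.5, 0.8, -0.0]
opening: 0.0004
grip_force: 0.0
```

```bash
python3 -c "
from h import *
to(.45,-.116,.25)
snap('scene','i',(225,150,335,240),7)"
```

```text
t 9.15 p [0.4967 0.0521 0.2536] head 90.05 zaxis [-0.002  0.    -1.   ] F [ 0.54  0.8  -0.  ]
shift cm [-16.81  -4.68   0.37] turn 0.05
```

View pics/i.png

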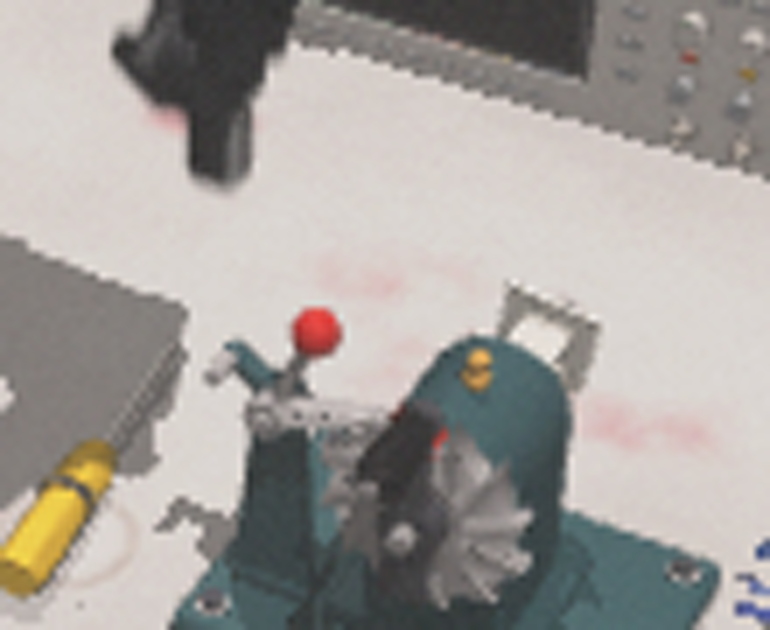

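The pawl is down again: ball at (317,332), arm on the wheel at (340,415). Next I'll push the crank back until it stops.

Emit:
servo_tool(
  increments=[
    [[0,-4.5,-1.2,0,0],[0,-9,-2.5,0,0],[0,-13,-3.6,0,0],[0,-16,-4.7,0,0],[0,-16,-4.7,0,0]],
  ],
)

```text
t: 9.7
tool_pos: [0.4498, -0.1109, 0.2541]
tool_rot: [2.225, 2.216, -0.0]
contact_force: [-0.2, 1.0, -0.4]
opening: -0.0001
grip_force: 0.0
```

Emit:
servo_tool(
  increments=[
    [[0,0,0,4,0],[0,0,0,8,0],[0,0,0,10,0],[0,1.0,0,10,0],[0,2.0,0,10,0]],
  ],
)

```text
t: 10.2
tool_pos: [0.4509, -0.0874, 0.1541]
tool_rot: [2.221, 2.222, 0.001]
contact_force: [0.6, 0.4, 0.9]
opening: 0.0
grip_force: 0.0
```

Emit:
servo_tool(
  increments=[
    [[0,0.5,0,0,0],[0,0.9,0,0,0],[0,1.3,0,0,0],[0,1.7,0,0,0],[0,2.0,0,0,0]],
  ],
)

```text
t: 10.7
tool_pos: [0.4505, -0.0685, 0.1537]
tool_rot: [2.221, 2.221, 0.0]
contact_force: [0.3, -0.6, 0.3]
opening: 0.0002
grip_force: 0.0
```

Emit:
servo_tool(
  increments=[
    [[0,0.15,0,0,0],[0,0.3,0,0,0],[0,0.45,0,0,0],[0,0.6,0,0,0],[0,0.6,0,0,0]],
  ],
)

```text
t: 11.2
tool_pos: [0.4504, -0.0626, 0.1533]
tool_rot: [-2.221, -2.221, -0.0]
contact_force: [0.5, -0.2, 0.4]
opening: -0.0001
grip_force: 0.3
```

Emit:
servo_tool(
  increments=[
    [[0,0.1,0,0,0],[0,0.2,0,0,0],[0,0.2,0,0,0]],
  ],
)

```text
t: 11.5
tool_pos: [0.4503, -0.0606, 0.1533]
tool_rot: [-2.221, -2.221, -0.0]
contact_force: [-0.6, -0.9, -0.2]
opening: 0.0002
grip_force: 0.4
```

Emit:
servo_tool(
  increments=[
    [[0,0.1,0,0,0],[0,0.1,0,0,0]],
  ],
)

```text
t: 11.7
tool_pos: [0.4503, -0.0596, 0.1533]
tool_rot: [-2.221, -2.221, -0.0]
contact_force: [-1.0, -1.1, -0.2]
opening: -0.0004
grip_force: 0.4
```

Emit:
servo_tool(
  increments=[
    [[0,0.1,0,0,0],[0,0.1,0,0,0]],
  ],
)

```text
t: 11.9
tool_pos: [0.4504, -0.059, 0.1533]
tool_rot: [2.221, 2.221, -0.001]
contact_force: [-0.8, -3.4, -0.2]
opening: 0.0
grip_force: 1.5
```

Emit:
servo_tool(
  increments=[
    [[0,0.1,0,0,0],[0,0.1,0,0,0]],
  ],
)

```text
t: 12.1
tool_pos: [0.4504, -0.0586, 0.1534]
tool_rot: [2.22, 2.22, -0.003]
contact_force: [-1.8, -6.0, -0.8]
opening: -0.0001
grip_force: 3.0
```

A firm stop within 2 mm of the predicted place. Next I'll back off and check.

Emit:
servo_tool(
  increments=[
    [[0,-0.3,0,0,0],[0,-0.8,0,0,0],[0,-2.5,0,0,0],[0,-5,0,0,0],[0,-5,0,-4,0]],
  ],
)

```text
t: 12.6
tool_pos: [0.447, -0.108, 0.1878]
tool_rot: [-2.216, -2.211, 0.007]
contact_force: [-0.5, -0.3, -0.1]
opening: 0.0001
grip_force: 0.0
```

Emit:
servo_tool(
  increments=[
    [[0,0,0,-5,0],[0,-4,0,-8,0],[0,-8,-2,-8,0],[0,-8,-2,-8,0],[0,-8,-2,-8,0]],
  ],
)

```text
t: 13.1
tool_pos: [0.4301, -0.1881, 0.273]
tool_rot: [-2.223, -2.218, -0.002]
contact_force: [0.2, 0.5, 0.3]
opening: -0.0002
grip_force: 0.0
```

```bash
python3 -c "
from h import *
to(.45,-.116,.25)
snap('scene','j',(225,150,335,240),7)"
```

```text
t 13.1 p [ 0.4301 -0.1881  0.273 ] head 89.88 zaxis [ 0.     0.001 -1.   ] F [0.24 0.46 0.3 ]
shift cm [7.21 1.98 2.31] turn -0.12
```

View pics/j.png

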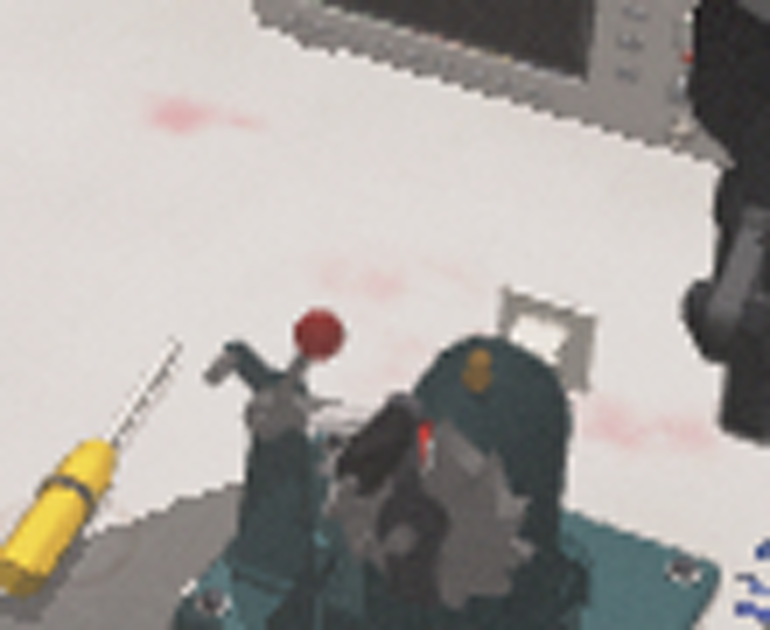

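The pawl is seated (ball at (318,335)), the red tooth is at (425,440) behind the crank and against the pawl, and the robot is clear.

```bash
python3 -c "
from station import ctrl
print(ctrl.finish_job())"
```

```text
the job is handed in; nothing more can be done
None
```

I handed the job in at 13 s of the 51 s: the pawl was thrown back, the crank pushed back a notch, the pawl tipped down, and the crank pushed until it stopped firmly within 2 mm of where the red tooth should meet the pawl; the contact itself was hidden behind the crank in the last picture, and one push on the ball pressed briefly with about 30 N, harder than intended.

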